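# Loose cap check

## Task

One of the two clamped white bottles with blue screw caps has a loose cap. Find it by gripping a cap and twisting it anticlockwise (seen from above) by about an eighth of a turn: the tight cap will not move, the loose one turns with you. Leave it turned, and stand the red marker upright on the middle of the loose cap's top and let go.

Things in the scene. Friction and masses are not known exactly. Their poses are not given: they have to be found in the camera images.
- cap_a_grip (a point): Centre of a round blue ribbed screw cap (40 mm diameter, 30 mm tall), on its axis 12 mm below its flat top, 96 mm above the worktop. z up; x along the white stripe on the cap, which turns with it. The white bottle (64 mm across, shoulder 64 mm high) is fixed upright in an aluminium clamp (base plate 96 x 96 x 8 mm, jaws 42 mm high). Both bottles look alike.
- cap_a (a joint): Turn of this cap anticlockwise from above, rad: 0 (start) to 1.57, none clockwise of 0. One of the two caps, at either place, is loose: it follows a twist of 0.15 N m (a 20 to 30 N grip carries that) and stays where left. The other is tight: it holds 5 N m; twisted fingers only slip round it and it stays at 0.
- cap_b_grip (a point): Centre of a round blue ribbed screw cap (40 mm diameter, 30 mm tall), on its axis 12 mm below its flat top, 96 mm above the worktop. z up; x along the white stripe on the cap, which turns with it. The white bottle (64 mm across, shoulder 64 mm high) is fixed upright in an aluminium clamp (base plate 96 x 96 x 8 mm, jaws 42 mm high). Both bottles look alike.
- cap_b (a joint): Turn of this cap anticlockwise from above, rad: 0 (start) to 1.57, none clockwise of 0. One of the two caps, at either place, is loose: it follows a twist of 0.15 N m (a 20 to 30 N grip carries that) and stays where left. The other is tight: it holds 5 N m; twisted fingers only slip round it and it stays at 0.
- marker: Loose red marker that stands on the worktop between the two bottles, 35 to 70 g: round foot 36 mm in diameter and 6 mm thick, round stem 20 mm in diameter from 8 mm up to its top at 48 mm, with a white band near the top. Origin at the centre of its underside, z up along the stem. Grip the stem at about 34 mm above the underside.
There are look-alikes about, which are no part of the job. What is shaped like the part that bears cap_b_grip but turquoise is not meant. Of the things shaped like the marker, the red one is meant.

How it is judged:
On the way:
1. the loose cap has been twisted anticlockwise by at least 20 degrees (value of joint any of cap_a, cap_b above 0.35 rad), for 0.2 s.
At the end, for the whole second after the job is handed in: The red marker stands at rest and upright (within 10 degrees) on the top of the loose cap, its middle within 15 mm of the cap's axis, and that cap is still turned (by more than 17 degrees) (((value of joint cap_a above 0.3 rad and horizontal distance between marker and cap_a_grip below 0.015 m and z of marker in the frame of cap_a_grip between 0.008 and 0.017 m) or (value of joint cap_b above 0.3 rad and horizontal distance between marker and cap_b_grip below 0.015 m and z of marker in the frame of cap_b_grip between 0.008 and 0.017 m)) and angle between marker's own z axis and vertical below 0.17 rad and linear speed of marker below 0.02 m/s); the robot touches nothing.
It also fails if it takes over 58 s, if anything falls off the work surface, if the arm or the gripper's body presses on something with over 40 N, if the wrist force passes 120 N, or if a joint passes its speed limit or range.

## Robot

A 7-joint arm with a two-finger parallel gripper is mounted at the origin on a cart in front of the work surface, level with it; the furniture and walls round the work are solid. World frame = base frame: x ahead of the robot, y to its left, z up, the work surface at z = 0. Lengths are in m, angles in rad, forces in N, time in s.
With the tool pointing down it reaches from about 0.425 to 0.875 m from the base axis. Payload 4.7 kg.
Tool frame: the origin (TCP) lies on the centre line of the jaws, within the pads' length; the fingertips stand 8 mm ahead of it and the grasp point (between the pads) lies 11 mm behind it; z points along the fingers, y is the direction in which the jaws open and shut (so a half turn about z gives the same grasp; the last joint's range is limited). The gripper opens to 87 mm and grips with 3 to 60 N. Pads are 19 mm wide; open, the fingers measure 117 mm over their backs; the gripper's body (75 mm by 190 mm) begins 51 mm behind the grasp point.
Start: joints at [-1.33, 0.321, -0.07, 1.45, 0.023, 1.371, -0.057], TCP at [0.146, 0.633, 0.209] pointing down, gripper open.
Joint ranges: [-2.86, 2.86], [-0.3, 2.09], [-1.38, 1.24], [0.06, 2.45], [-1.56, 4.7], [0.09, 2.05], [-2.69, 2.69]. Speed limits (rad/s): [2.57, 2.57, 3.14, 3.14, 3.14, 3.14, 3.14].

## Interface

Orientations are given as a rotation vector (axis times angle).
In Python, from bench import status, optics, order gives the robot as it stands.
- The arm moves only by the tool step_arm, never from a script. Its argument "rows" is a list of rows, each a list of 3 entries, a list of its own where there are three numbers: the turn, a rotation vector about the tool's x, y, z in degrees, then the shift along the tool's x, y, z in mm, then the finger opening in mm, from 0 to 87. A call has 1 to 12 rows; each row shifts and turns the pose as measured when the row begins, along the tool's axes as they then stand; what a row does not reach is not made up. A row lasts 1/12 s, in which the tool goes at most 41.7 mm and 7.16 degrees, less where a joint would pass 70% of its speed; a pose out of reach is approached as far as the arm can. A call is refused whole if a number of a shift passes 41.7 or a number of a turn 7.16, either way. A call with a gripper value outside its range is refused whole. The fingers move at their own pace and stop on an object; "grip_force" is the grip in N (left out, the last holds). Time passes only in rows, so rows that do not move let the fingers close. It gives the time, the measured TCP pose, the force and the opening at its end, in the units of the state.
- status.get_state(): the state, without advancing time (a new reading comes with each control period).
- optics.get_image(name): name is "side" or "top" or "wrist"; returns a dict with "frame" (384x512x3 uint8, red, green, blue), "range_z" (384x512 float32, m along the optical axis (not along the pixel's ray), 0 where there is no reading), "K" (3x3 intrinsics, pixels), "R" (3x3) and "t" (3): a world point X has camera coordinates R X + t. Camera axes: x right, y down, z forward; pixel columns grow to the right and rows downward; lengths in m; the calibration is good to about 2 mm. A picture is of the moment at which its call begins.
- order.close_job(): hands the job in, once; it reports no verdict.
The state is a dict: "time": time; "joint_positions": joint angles; "qd": joint speeds; "joint_torque": joint torques, N m; "position": TCP position; "tool_rot": TCP orientation; "ft_force": force on the tool from outside, world axes, zero at the start; "torque": the same for the moment, N m; "grip_width": opening from 0.0 (shut) to 1.0 (fully open).
Only numpy, scipy, OpenCV 4.12 (cv2) and the standard library are available. Lean on these libraries where they do the work, as an engineer would, in place of code of your own. Each camera call takes 0.05 s, during which the arm holds its last target.

## Working session

There is one attempt and no reset: what is moved stays moved. The work goes in short steps, Python scripts to look and compute and a tool call to move; the robot and the scene stay as the last step left them, time stands still between calls to the robot, and variables do not carry over. Pictures are saved under pics/ and viewed, and the job is handed in when it is done.

Besides the shell and the picture viewer there is one more tool, called as a command line: name --argument value ..., lists and objects as JSON in quotes. step_arm: Moves the arm, as the interface text tells. Its arguments: {"type":"object","properties":{"rows":{"type":"array"},"grip_force":{"type":"number"}},"required":["rows"]}

```bash
mkdir -p pics; ls; cat > h.py <<'E'
import numpy as np,cv2
from bench import status,optics,order
def grab(n,tag):
    d=optics.get_image(n); cv2.imwrite(f'pics/{tag}.png',cv2.cvtColor(d['frame'],cv2.COLOR_RGB2BGR)); np.savez(f'pics/{tag}.npz',**d); return d
def load(tag): return dict(np.load(f'pics/{tag}.npz'))
def plane(d,uv,z):
    r=np.linalg.inv(d['K'])@np.array([uv[0],uv[1],1.]); R=d['R'];c=-R.T@d['t'];w=R.T@r
    return c+w*(z-c[2])/w[2]
def cloud(d):
    h,w=d['range_z'].shape;u,v=np.meshgrid(np.arange(w),np.arange(h));Z=d['range_z']
    p=np.stack([u,v,np.ones_like(u)],-1)@np.linalg.inv(d['K']).T*Z[...,None]
    return (p-d['t'])@d['R']
E
python3 - <<'E'
from h import *
print(status.get_state())
for n in ['side','top','wrist']:
    d=grab(n,n+'0'); print(n,-d['R'].T@d['t'],d['R'][2])
E
```

```text
pics
{'time': 0.0, 'joint_positions': array([-1.32991055,  0.32180205, -0.07008961,  1.45165808,  0.02258221,
        1.37078062, -0.05690208]), 'qd': array([ 0.00061112,  0.00033678,  0.00062153, -0.00101922,  0.00139649,
        0.0019604 , -0.00039183]), 'joint_torque': array([ 9.50611093e-05, -4.91298795e+01, -4.03780835e-01, -3.12517798e+01,
       -6.37466437e-02,  4.38224024e-02,  1.80315692e-04]), 'position': array([0.14606313, 0.63279469, 0.20748365]), 'tool_rot': array([-3.55410608e-01, -3.12128893e+00,  2.91602143e-03]), 'ft_force': array([-0.42827346,  0.60814076,  0.30518142]), 'torque': array([0.0262024 , 0.07597907, 0.03479674]), 'grip_width': 0.9997623662123419}
side [0.7706555  0.64492355 0.80324557] [-0.27271529 -0.64719221 -0.71187683]
top [0.35978675 0.01460421 0.93384374] [ 0.15377708 -0.04105202 -0.98725242]
wrist [0.06696982 0.65137552 0.38372814] [ 0.28688148 -0.06871922 -0.95549813]
```

View pics/top0.png

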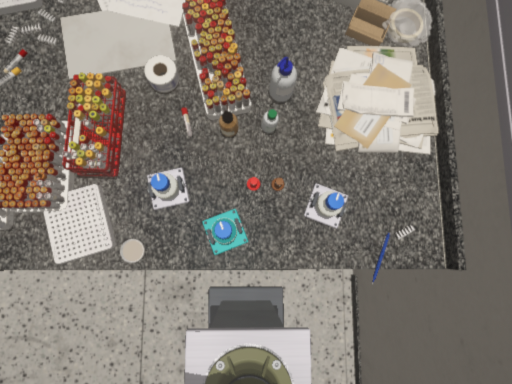

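View pics/side0.png

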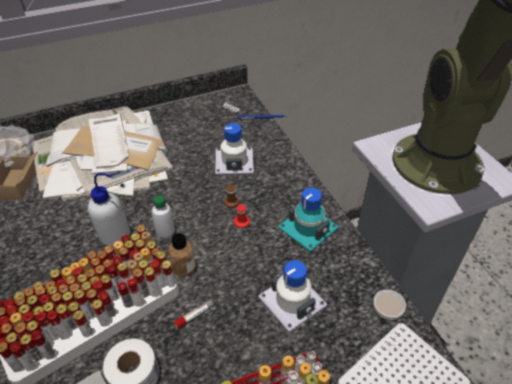

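View pics/wrist0.png

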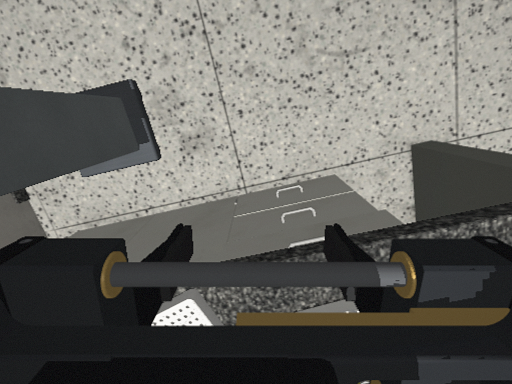

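The top view shows two white bottles with blue caps at about (160,183) and (335,202). The turquoise bottle at (222,230) is a look-alike. The red marker is at (253,184), and its brown look-alike is at (278,184). Next I'll measure them and enlarge the crop.

```bash
python3 - <<'E'
from h import *
for tag in ['top0','side0']:
    d=load(tag);P=cloud(d);f=d['frame'];hsv=cv2.cvtColor(f,cv2.COLOR_RGB2HSV)
    for nm,m in [('blue',cv2.inRange(hsv,(105,150,70),(125,255,255))),('red',cv2.inRange(hsv,(0,180,120),(6,255,255))|cv2.inRange(hsv,(174,180,120),(180,255,255)))]:
        n,L,s,c=cv2.connectedComponentsWithStats(m)
        for i in range(1,n):
            if s[i,4]<40: continue
            pts=P[L==i]; pts=pts[np.isfinite(pts).all(1)]
            z=np.percentile(pts[:,2],95)
            t=pts[pts[:,2]>z-.006]
            mm=(L==i)
            print(tag,nm,s[i],c[i].round(1),'z95',z.round(3),'topmean',t.mean(0).round(4),'mid',((t.max(0)+t.min(0))/2).round(4),(t.max(0)-t.min(0)).round(3))
d=load('top0')['frame'];cv2.imwrite('pics/crop0.png',cv2.cvtColor(cv2.resize(d[150:260,140:355],None,fx=3.6,fy=3.6,interpolation=cv2.INTER_CUBIC),cv2.COLOR_RGB2BGR))
E
```

```text
top0 blue [279  58  13  14  97] [285.1  65.1] z95 0.195 topmean [ 0.7531 -0.0656  0.2433] mid [ 0.5746 -0.0324  0.5625] [0.43  0.094 0.743]
top0 blue [152 175  16  15 133] [159.3 182.5] z95 0.111 topmean [0.5128 0.2157 0.109 ] mid [0.5142 0.2151 0.1089] [0.032 0.035 0.006]
top0 blue [327 194  16  15 154] [334.3 201.7] z95 0.111 topmean [ 0.4683 -0.2056  0.1086] mid [ 0.4695 -0.2061  0.1092] [0.034 0.036 0.008]
top0 blue [374 234  15  45  94] [380.8 256.2] z95 0.011 topmean [ 0.3362 -0.3436  0.0284] mid [ 0.3364 -0.1797  0.4698] [0.115 0.389 0.928]
top0 red [109 126  12  12  53] [113.8 132.1] z95 0.079 topmean [0.6357 0.333  0.1222] mid [0.5107 0.1845 0.5038] [0.302 0.34  0.86 ]
top0 red [ 82 132  17   6  48] [ 89.9 134.5] z95 0.078 topmean [0.6363 0.3973 0.0782] mid [0.6365 0.3965 0.0879] [0.019 0.035 0.031]
top0 red [ 92 138  18   9  59] [102.7 141.4] z95 0.079 topmean [0.6201 0.3581 0.0778] mid [0.6192 0.3713 0.0771] [0.021 0.043 0.007]
top0 red [248 179  12  11  50] [253.2 185. ] z95 0.03 topmean [ 0.5314 -0.0024  0.0472] mid [ 0.5315 -0.0025  0.0468] [0.005 0.    0.003]
side0 blu
[... 1314 characters left out ...]
1336 0.1009] [0.012 0.016 0.004]
side0 red [ 23 312  10   9  55] [ 27.3 315.7] z95 0.105 topmean [0.9648 0.1221 0.1026] mid [0.9642 0.123  0.103 ] [0.015 0.016 0.006]
side0 red [ 36 312   9   8  43] [ 40.2 315.3] z95 0.102 topmean [0.9416 0.1402 0.1166] mid [0.8615 0.3837 0.45  ] [0.182 0.523 0.707]
side0 red [  0 317   9   8  50] [  3.6 320.3] z95 0.103 topmean [0.9972 0.125  0.1149] mid [0.8896 0.3758 0.4506] [0.238 0.538 0.705]
side0 red [175 317  10   9  55] [179.3 321.3] z95 0.02 topmean [0.732  0.1901 0.0324] mid [0.7468 0.409  0.4086] [0.048 0.472 0.789]
side0 red [232 372  27  11  57] [247.3 376.5] z95 0.08 topmean [0.6662 0.3559 0.0905] mid [0.7082 0.4966 0.4386] [0.125 0.297 0.729]
```

View pics/crop0.png

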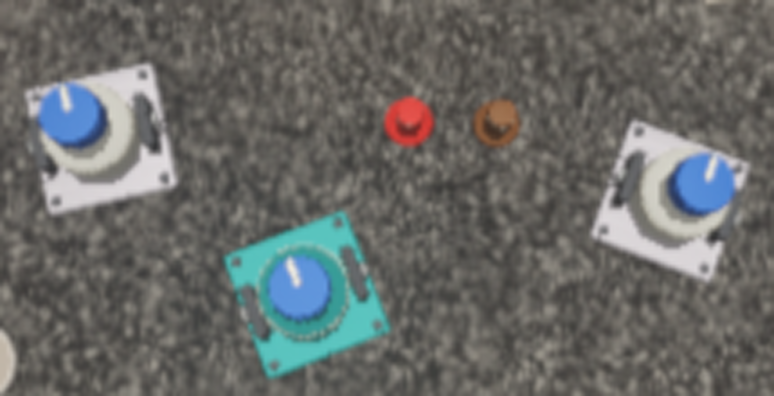

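The crop confirms it. The white-bodied bottles at top-view (160,183) and (335,202) are the candidates, the turquoise one is excluded, and the red marker is left of the brown one. Now I'll refine the centres.

```bash
cat > meas.py <<'E'
from h import *
def comp(d,lo,hi,c,r):
    hsv=cv2.cvtColor(d['frame'],cv2.COLOR_RGB2HSV)
    m=np.zeros(hsv.shape[:2],np.uint8)
    for l,h in zip(lo,hi): m|=cv2.inRange(hsv,l,h)
    k=np.zeros_like(m);cv2.circle(k,c,r,255,-1);return m&k
E
python3 - <<'E'
from meas import *
B=([(100,110,50)],[(128,255,255)]);Rr=([(0,120,60),(172,120,60)],[(8,255,255),(180,255,255)])
for tag,cs in [('top0',{'A':(159,182),'B':(334,202),'m':(253,184)}),('side0',{'A':(295,272),'B':(233,132),'m':(241,216)})]:
    d=load(tag);P=cloud(d)
    for k,c in cs.items():
        m=comp(d,*(Rr if k=='m' else B),c,18)
        h=cv2.convexHull(cv2.findNonZero(m));M=cv2.moments(h);u=(M['m10']/M['m00'],M['m01']/M['m00'])
        mask=np.zeros(m.shape,np.uint8);cv2.fillConvexPoly(mask,h,1)
        q=P[mask>0];
        if k!='m':
            t=q[(q[:,2]>.103)&(q[:,2]<.115)];(x,y),r=cv2.minEnclosingCircle(t[:,:2].astype(np.float32))
            print(tag,k,np.round(u,1),'ray z.097',plane(d,u,.097)[:2].round(4),'z.093',plane(d,u,.093)[:2].round(4),'depth',t.mean(0).round(4),'enc',round(x,4),round(y,4),round(r,4))
        else:
            o=np.array([plane(d,p[0],.006)[:2] for p in h],np.float32);(x,y),r=cv2.minEnclosingCircle(o)
            print(tag,k,np.round(u,1),'enc foot',round(x,4),round(y,4),round(r,4),'stem pts',q[(q[:,2]>.04)&(q[:,2]<.06)].mean(0).round(4))
E
```

```text
top0 A [159.7 182. ] ray z.097 [0.5153 0.2169] z.093 [0.516  0.2179] depth [0.5145 0.2157 0.1089] enc 0.5151 0.2162 0.0197
top0 B [334.5 201. ] ray z.097 [ 0.471  -0.2086] z.093 [ 0.4715 -0.2097] depth [ 0.4707 -0.2071  0.1084] enc 0.4722 -0.2078 0.0207
top0 m [253.2 183.4] enc foot 0.5299 -0.0117 0.0188 stem pts [ 0.53   -0.0113  0.0483]
side0 A [294.9 272.7] ray z.097 [0.516  0.2171] z.093 [0.5146 0.2147] depth [0.5171 0.219  0.1081] enc 0.5162 0.2176 0.021
side0 B [233.4 129.6] ray z.097 [ 0.4674 -0.2152] z.093 [ 0.4656 -0.2201] depth [ 0.4731 -0.205   0.1081] enc 0.4714 -0.2068 0.0216
side0 m [241.1 216.3] enc foot 0.5258 -0.0266 0.0359 stem pts [ 0.5315 -0.0088  0.0474]
```

```bash
cat > plan.py <<'E'
import sys
from h import *
from scipy.spatial.transform import Rotation as Ro
# usage: plan.py x y z jaw_az_deg step_mm [maxrows]
def main(x,y,z,az,step=38,mx=12):
    s=status.get_state();p=s['position'].copy();R=Ro.from_rotvec(s['tool_rot'])
    zt=R.as_matrix()[:,2];a=np.degrees(np.arctan2(*R.as_matrix()[[1,0],1]))
    print('t',round(s['time'],2),'p',p.round(4),'az',a.round(1),'tilt',np.degrees(np.arccos(-zt[2])).round(2),'F',s['ft_force'].round(1),'T',s['torque'].round(2),'g',round(s['grip_width']*87,1),'j',s['joint_positions'].round(2))
    az=np.radians(az); yv=np.array([np.cos(az),np.sin(az),0]);G=Ro.from_matrix(np.c_[np.cross(yv,[0,0,-1]),yv,[0,0,-1]])
    T=np.array([x,y,z]);v=(R.inv()*G).as_rotvec(degrees=True)
    n=max(1,int(np.ceil(max(np.linalg.norm(T-p)*1000/step,np.linalg.norm(v)/6.8))));print('rows',n)
    rows=[]
    for i in range(n):
        d=R.inv().apply((T-p)/(n-i))*1000; w=(R.inv()*G).as_rotvec(degrees=True)/(n-i)
        rows.append([w.round(1).tolist(),d.round(1).tolist()])
        p=p+(T-p)/(n-i);R=R*Ro.from_rotvec(w,degrees=True)
    for r in rows[:int(mx)]: print(r)
if __name__=='__main__': main(*map(float,sys.argv[1:]))
E
python3 plan.py 0.516 0.217 0.18 25 36 24
python3 - <<'E'
from h import *
d=load('top0');P=cloud(d)
for c in [(228,122),(271,117),(285,80),(278,184),(222,230),(160,72)]:
    u,v=c;q=P[v-12:v+12,u-10:u+10].reshape(-1,3);q=q[(q[:,2]>.02)&(q[:,2]<.4)];print(c,P[v,u].round(3),q.max(0).round(3),q.min(0).round(3))
E
```

```text
t 0.15 p [0.1461 0.6329 0.2077] az 77.0 tilt 0.08 F [ 0.1  0.3 -0.1] T [ 0.01 -0.04  0.01] g 86.8 j [-1.33  0.32 -0.07  1.45  0.02  1.37 -0.06]
rows 16
[[-0.0, 0.0, 3.3], [-28.4, -20.1, 1.8]]
[[-0.0, 0.0, 3.3], [-29.5, -18.5, 1.8]]
[[-0.0, 0.0, 3.3], [-30.5, -16.8, 1.8]]
[[-0.0, 0.0, 3.3], [-31.4, -15.0, 1.8]]
[[-0.0, 0.0, 3.3], [-32.2, -13.2, 1.8]]
[[-0.0, 0.0, 3.3], [-32.9, -11.4, 1.7]]
[[-0.0, 0.0, 3.3], [-33.5, -9.5, 1.7]]
[[-0.0, 0.0, 3.3], [-33.9, -7.6, 1.7]]
[[-0.0, 0.0, 3.3], [-34.3, -5.7, 1.7]]
[[-0.0, 0.0, 3.3], [-34.6, -3.7, 1.7]]
[[-0.0, 0.0, 3.3], [-34.7, -1.7, 1.7]]
[[-0.0, 0.0, 3.3], [-34.8, 0.2, 1.7]]
[[-0.0, 0.0, 3.3], [-34.7, 2.2, 1.7]]
[[-0.0, 0.0, 3.3], [-34.5, 4.2, 1.7]]
[[-0.0, 0.0, 3.3], [-34.2, 6.1, 1.7]]
[[-0.0, 0.0, 3.3], [-33.8, 8.1, 1.7]]
(228, 122) [0.673 0.054 0.087] [0.73  0.085 0.103] [0.662 0.032 0.02 ]
(271, 117) [ 0.684 -0.054  0.098] [ 0.71  -0.033  0.102] [ 0.674 -0.076  0.02 ]
(285, 80) [ 0.777 -0.089  0.111] [ 0.811 -0.064  0.142] [ 0.767 -0.119  0.034]
(278, 184) [ 0.521 -0.075  0.05 ] [ 0.54  -0.068  0.052] [ 0.52  -0.086  0.022]
(222, 230) [0.399 0.064 0.105] [0.432 0.093 0.112] [0.375 0.043 0.027]
(160, 72) [0.848 0.251 0.005] [0.859 0.272 0.057] [0.79  0.214 0.02 ]
```

step_arm --rows '[[[0,0,3.3],[-28,-20,0],87],[[0,0,3.3],[-29.5,-18.5,0],87],[[0,0,3.3],[-30.5,-17,0],87],[[0,0,3.3],[-31.5,-15,0],87],[[0,0,3.3],[-32,-13,0],87],[[0,0,3.3],[-33,-11.5,0],87],[[0,0,3.3],[-33.5,-9.5,0],87],[[0,0,3.3],[-34,-7.5,0],87],[[0,0,3.3],[-34.5,-5.5,0],87],[[0,0,3.3],[-34.5,-3.5,0],87],[[0,0,3.3],[-34.5,-1.5,0],87],[[0,0,3.3],[-34.5,0,0],87]]' --grip_force 25

```text
time: 1.15
position: [0.4197, 0.3097, 0.2011]
tool_rot: [-1.407, -2.801, 0.011]
ft_force: [0.5, 0.4, -0.3]
grip_width: 0.998
```

```bash
python3 plan.py 0.516 0.217 0.17 25 36 24
```

```text
t 1.15 p [0.4197 0.3097 0.2011] az 36.7 tilt 0.57 F [ 0.5  0.4 -0.3] T [-0.07 -0.06 -0.02] g 86.8 j [-0.93  0.06  0.26  1.78 -0.02  1.32 -0.03]
rows 4
[[-0.1, -0.0, 2.9], [-33.0, 5.5, 7.6]]
[[-0.1, -0.0, 2.9], [-32.7, 7.2, 7.6]]
[[-0.1, -0.0, 2.9], [-32.3, 8.8, 7.7]]
[[-0.1, -0.0, 2.9], [-31.8, 10.4, 7.7]]
```

step_arm --rows '[[[0,0,2.9],[-33,5.5,8],87],[[0,0,2.9],[-32.5,7,8],87],[[0,0,2.9],[-32,9,8],87],[[0,0,2.9],[-32,10.5,8],87],[[0,0,0],[0,0,0],87]]'

```text
time: 1.57
position: [0.5236, 0.2028, 0.168]
tool_rot: [-1.717, -2.629, 0.011]
ft_force: [-0.6, -1.9, -0.1]
grip_width: 0.996
```

```bash
python3 plan.py 0.516 0.217 0.085 25 25 24; python3 -c "
from h import *
grab('top','top1')
import cv2
cv2.imwrite('pics/w1.png',np.hstack([cv2.cvtColor(cv2.resize(load('top1')['frame'][120:240,100:220],(400,400)),4),cv2.cvtColor(cv2.resize(grab('wrist','wr1')['frame'],(400,400)),4)]))"
```

```text
t 1.57 p [0.5236 0.2028 0.168 ] az 23.7 tilt 0.4 F [-0.6 -1.9 -0.1] T [-0.2   0.03 -0.  ] g 86.6 j [-0.78  0.16  0.4   1.74 -0.06  1.26  0.05]
rows 4
[[-0.1, 0.0, -0.3], [4.1, -0.2, 20.7]]
[[-0.1, 0.0, -0.3], [4.1, -0.2, 20.7]]
[[-0.1, 0.0, -0.3], [4.0, -0.2, 20.8]]
[[-0.1, 0.0, -0.3], [4.0, -0.2, 20.8]]
```

View pics/w1.png

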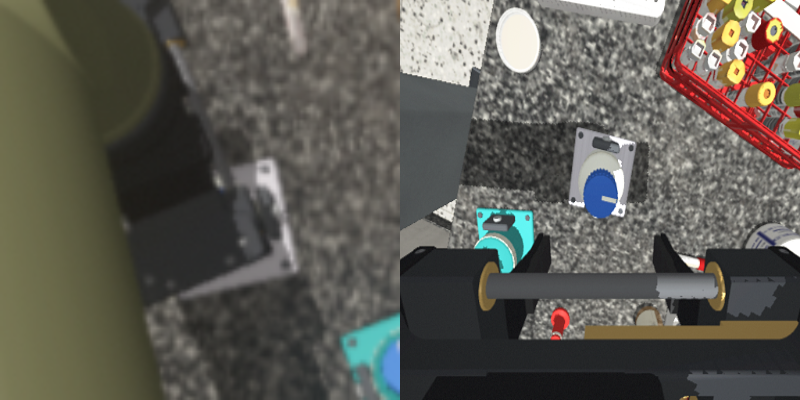

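The wrist view shows the blue cap at about (600,190) in the montage. The tool overshot by about 16 mm, so I'll correct that first.

step_arm --rows '[[[0,0,0],[8,0,4],87],[[0,0,0],[8,0,4],87],[[0,0,0],[0,0,0],87]]'

```text
time: 1.92
position: [0.5106, 0.2288, 0.1603]
tool_rot: [-1.695, -2.636, 0.005]
ft_force: [-0.1, 0.1, -0.1]
grip_width: 0.997
```

```bash
python3 plan.py 0.516 0.217 0.085 25 25 24; python3 - <<'E'
from meas import *
d=grab('wrist','wr2');P=cloud(d)
m=comp(d,[(100,110,50)],[(128,255,255)],(256,192),400)
n,L,s,c=cv2.connectedComponentsWithStats(m)
for i in range(1,n):
    if s[i,4]<200: continue
    h=cv2.convexHull(np.argwhere(L==i)[:,::-1].astype(np.int32));k=np.zeros(m.shape,np.uint8);cv2.fillConvexPoly(k,h,1)
    q=P[k>0];t=q[(q[:,2]>.1)&(q[:,2]<.118)];print(s[i],len(t), t[:,2].mean() if len(t) else 0)
    if len(t)>50: print(cv2.minEnclosingCircle(t[:,:2].astype(np.float32)),t.mean(0))
E
```

```text
t 1.92 p [0.5106 0.2288 0.1603] az 24.5 tilt 0.5 F [-0.1  0.1 -0.1] T [0.01 0.04 0.04] g 86.7 j [-0.8   0.17  0.38  1.75 -0.07  1.24  0.02]
rows 4
[[-0.1, -0.1, -0.1], [-3.3, 0.1, 18.8]]
[[-0.1, -0.1, -0.1], [-3.3, 0.1, 18.8]]
[[-0.1, -0.1, -0.1], [-3.3, 0.1, 18.8]]
[[-0.1, -0.1, -0.1], [-3.3, 0.0, 18.8]]
[ 236  189   43   50 1594] 1484 0.10758495446996405
((0.5142124891281128, 0.2168814092874527), 0.020928731188178062) [0.51360127 0.21838709 0.10758495]
```

step_arm --rows '[[[0,0,0],[0,0,0],87]]'

```text
time: 2.05
position: [0.5103, 0.2295, 0.1608]
tool_rot: [-1.691, -2.639, 0.005]
ft_force: [0.0, -0.1, 0.4]
grip_width: 0.994
```

```bash
python3 plan.py 0.515 0.217 0.085 25 20 24
```

```text
t 2.05 p [0.5103 0.2295 0.1608] az 24.7 tilt 0.47 F [ 0.  -0.1  0.4] T [-0.05  0.05 -0.03] g 86.5 j [-0.8   0.17  0.38  1.75 -0.07  1.24  0.02]
rows 4
[[-0.1, -0.1, -0.1], [-3.4, -0.1, 18.9]]
[[-0.1, -0.1, -0.1], [-3.4, -0.1, 18.9]]
[[-0.1, -0.1, -0.1], [-3.4, -0.2, 18.9]]
[[-0.1, -0.1, -0.1], [-3.4, -0.2, 18.9]]
```

step_arm --rows '[[[0,0,0],[-6.8,0,8],87],[[0,0,0],[-6.8,0,8],87],[[0,0,0],[0,0,5],87],[[0,0,0],[0,0,0],87]]'

```text
time: 2.38
position: [0.5155, 0.2177, 0.1381]
tool_rot: [-1.686, -2.642, 0.003]
ft_force: [-0.7, 0.2, -0.1]
grip_width: 0.995
```

```bash
python3 plan.py 0.515 0.217 0.085 25 20 24
```

```text
t 2.38 p [0.5155 0.2177 0.1381] az 24.9 tilt 0.43 F [-0.7  0.2 -0.1] T [-0.02  0.06 -0.05] g 86.5 j [-0.79  0.18  0.38  1.78 -0.08  1.2   0.05]
rows 3
[[-0.1, -0.1, -0.0], [-0.2, -0.2, 17.7]]
[[-0.1, -0.1, -0.0], [-0.2, -0.2, 17.7]]
[[-0.1, -0.1, -0.0], [-0.2, -0.2, 17.7]]
```

Well centred. I'll descend and then close.

step_arm --rows '[[[0,0,0],[0,0,17],87],[[0,0,0],[0,0,17],87],[[0,0,0],[0,0,16],87],[[0,0,0],[0,0,3],87],[[0,0,0],[0,0,0],36],[[0,0,0],[0,0,0],36],[[0,0,0],[0,0,0],36],[[0,0,0],[0,0,0],36],[[0,0,0],[0,0,0],36],[[0,0,0],[0,0,0],36]]' --grip_force 25

```text
time: 3.22
position: [0.5184, 0.2161, 0.0862]
tool_rot: [-1.694, -2.64, -0.003]
ft_force: [-0.4, -0.4, 0.6]
grip_width: 0.631
```

```bash
python3 plan.py 0.515 0.217 0.085 25 20 24
```

```text
t 3.22 p [0.5184 0.2161 0.0862] az 24.6 tilt 0.28 F [-0.4 -0.4  0.6] T [-0.06  0.02  0.01] g 54.9 j [-0.77  0.23  0.38  1.83 -0.1   1.09  0.07]
rows 1
[[-0.0, -0.3, -0.4], [2.2, -2.7, 1.2]]
```

step_arm --rows '[[[0,0,0],[2,-2.5,1],32],[[0,0,0],[0,0,0],32],[[0,0,0],[0,0,0],32],[[0,0,0],[0,0,0],32],[[0,0,0],[0,0,0],32]]'

```text
time: 3.63
position: [0.5148, 0.2169, 0.0861]
tool_rot: [-1.694, -2.64, -0.004]
ft_force: [-0.1, -0.3, -0.4]
grip_width: 0.45
```

```bash
python3 plan.py 0.515 0.217 0.085 25 20 24
```

```text
t 3.63 p [0.5148 0.2169 0.0861] az 24.6 tilt 0.29 F [-0.1 -0.3 -0.4] T [-0.12  0.04 -0.04] g 39.1 j [-0.78  0.23  0.38  1.84 -0.1   1.09  0.07]
rows 1
[[-0.0, -0.3, -0.4], [-0.0, 0.3, 1.1]]
```

step_arm --rows '[[[0,0,0],[0,0,0],32],[[0,0,0],[0,0,0],32],[[0,0,-5],[0,0,0],32],[[0,0,-5],[0,0,0],32],[[0,0,-5],[0,0,0],32]]'

```text
time: 4.05
position: [0.5147, 0.2169, 0.0862]
tool_rot: [-1.324, -2.844, -0.005]
ft_force: [-1.9, 0.2, 0.2]
grip_width: 0.447
```

```bash
python3 plan.py 0.515 0.217 0.085 25 20 24
```

```text
t 4.05 p [0.5147 0.2169 0.0862] az 40.1 tilt 0.31 F [-1.9  0.2  0.2] T [-0.12  0.21 -0.15] g 38.9 j [-0.75  0.23  0.35  1.84 -0.09  1.09  0.33]
rows 3
[[0.0, -0.1, 5.0], [-0.0, 0.1, 0.4]]
[[0.0, -0.1, 5.0], [-0.0, 0.1, 0.4]]
[[0.0, -0.1, 5.0], [-0.0, 0.1, 0.4]]
```

The resistance is only about 0.15 N m, which suggests this cap is loose. I'll continue the twist.

step_arm --rows '[[[0,0,-5],[0,0,0],32],[[0,0,-5],[0,0,0],32],[[0,0,-5],[0,0,0],32],[[0,0,-5],[0,0,0],32],[[0,0,-5],[0,0,0],32],[[0,0,-5],[0,0,0],32]]'

```text
time: 4.55
position: [0.5146, 0.2168, 0.0861]
tool_rot: [-0.506, -3.096, -0.007]
ft_force: [0.1, -0.0, 0.5]
grip_width: 0.445
```

```bash
python3 plan.py 0.515 0.217 0.085 70 20 24
```

```text
t 4.55 p [0.5146 0.2168 0.0861] az 71.4 tilt 0.38 F [ 0.1 -0.   0.5] T [-0.1   0.19 -0.17] g 38.7 j [-0.69  0.22  0.29  1.84 -0.08  1.09  0.87]
rows 1
[[0.2, -0.3, 1.4], [-0.3, 0.3, 1.1]]
```

step_arm --rows '[[[0,0,0],[0,0,0],60],[[0,0,0],[0,0,0],60],[[0,0,0],[0,0,0],60],[[0,0,0],[0,0,0],60],[[0,0,0],[0,0,-10],60],[[0,0,0],[0,0,-20],60],[[0,0,0],[0,0,-25],60],[[0,0,0],[0,0,-25],60],[[0,0,0],[0,0,-5],60],[[0,0,0],[0,0,0],60]]'

```text
time: 5.38
position: [0.5152, 0.2165, 0.1765]
tool_rot: [-0.52, -3.094, -0.007]
ft_force: [0.5, 0.2, -0.2]
grip_width: 0.692
```

```bash
python3 plan.py 0.53 -0.0105 0.15 2 33 24; python3 -c "
from h import *
grab('side','s3')
cv2.imwrite('pics/v3.png',np.hstack([cv2.cvtColor(cv2.resize(load('s3')['frame'][230:330,250:350],(400,400)),4),cv2.cvtColor(cv2.resize(grab('wrist','wr3')['frame'][120:300,170:350],(400,400)),4)]))"
```

```text
t 5.38 p [0.5152 0.2165 0.1765] az 70.9 tilt 0.35 F [ 0.5  0.2 -0.2] T [-0.03  0.04  0.02] g 60.2 j [-0.71  0.15  0.29  1.74 -0.05  1.27  0.84]
rows 11
[[0.0, -0.0, 6.3], [-8.0, -19.1, 2.3]]
[[0.0, -0.0, 6.3], [-10.1, -18.1, 2.3]]
[[0.0, -0.0, 6.3], [-12.0, -16.9, 2.3]]
[[0.0, -0.0, 6.3], [-13.7, -15.5, 2.3]]
[[0.0, -0.0, 6.3], [-15.3, -13.9, 2.3]]
[[0.0, -0.0, 6.3], [-16.8, -12.1, 2.3]]
[[0.0, -0.0, 6.3], [-18.0, -10.2, 2.3]]
[[0.0, -0.0, 6.3], [-19.0, -8.2, 2.4]]
[[0.0, -0.0, 6.3], [-19.8, -6.1, 2.4]]
[[0.0, -0.0, 6.3], [-20.3, -3.9, 2.4]]
[[0.0, -0.0, 6.3], [-20.6, -1.6, 2.4]]
```

View pics/v3.png

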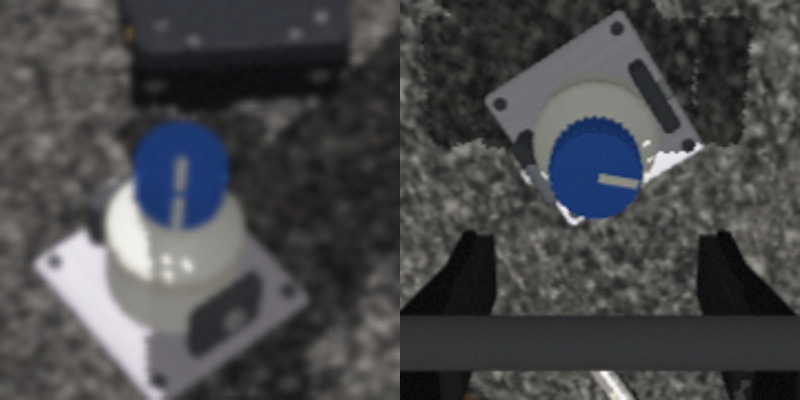

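In the wrist crop the cap is at about (600,165), with its stripe at (618,181) pointing right. I'll compute the stripe's world azimuth before and after.

```bash
python3 - <<'E'
from meas import *
for tag,c,ctr in [('wr2',(257,214),(.5147,.217)),('wr3',(259,193),(.5147,.217))]:
    d=load(tag);P=cloud(d)
    m=comp(d,[(100,110,50)],[(128,255,255)],c,45);h=cv2.convexHull(cv2.findNonZero(m));k=np.zeros(m.shape,np.uint8);cv2.fillConvexPoly(k,h,1)
    hsv=cv2.cvtColor(d['frame'],cv2.COLOR_RGB2HSV)
    q=(k>0)&(P[...,2]>.1)&(P[...,2]<.116)
    w=P[q&(hsv[...,1]<80)]; t=P[q]; cc=np.array(cv2.minEnclosingCircle(t[:,:2].astype(np.float32))[0])
    v=w.mean(0)[:2]-cc;print(tag,len(w),'ctr',cc.round(4),np.degrees(np.arctan2(v[1],v[0])),np.linalg.norm(v))
E
```

```text
wr2 85 ctr [0.5142 0.2169] 10.172814692681957 0.010068285135116147
wr3 87 ctr [0.5143 0.2162] 53.55705882583383 0.008504347864254679
```

The cap turned about +43°, so A is the loose one. Next is the marker, with the jaws along world x to clear the brown look-alike.

step_arm --rows '[[[0,0,6.3],[-8,-19,0],60],[[0,0,6.3],[-10,-18,0],60],[[0,0,6.3],[-12,-17,0],60],[[0,0,6.3],[-13.5,-15.5,0],60],[[0,0,6.3],[-15,-14,2],60],[[0,0,6.3],[-17,-12,2],60],[[0,0,6.3],[-18,-10,2],60],[[0,0,6.3],[-19,-8,2],60],[[0,0,6.3],[-19,-6,2],60],[[0,0,6.3],[-19,-4,2],60],[[0,0,0],[-5,0,0],60],[[0,0,0],[0,0,0],60]]'

```text
time: 6.48
position: [0.5119, -0.0018, 0.144]
tool_rot: [-2.106, -2.302, 0.039]
ft_force: [0.3, 0.4, 1.0]
grip_width: 0.689
```

step_arm --rows '[[[0,0,0],[0,0,0],60]]'

```text
time: 6.57
position: [0.5113, -0.0015, 0.1432]
tool_rot: [-2.103, -2.303, 0.041]
ft_force: [0.5, 0.1, -0.1]
grip_width: 0.689
```

```bash
python3 plan.py 0.53 -0.0105 0.11 2 25 24;  python3 - <<'E'
from meas import *
d=grab('wrist','wr4');cv2.imwrite('pics/v4.png',cv2.cvtColor(d['frame'],4));P=cloud(d)
m=comp(d,[(0,120,60),(172,120,60)],[(8,255,255),(180,255,255)],(256,192),400)
n,L,s,c=cv2.connectedComponentsWithStats(m)
for i in range(1,n):
    if s[i,4]<80: continue
    q=P[L==i];f=q[(q[:,2]>.001)&(q[:,2]<.012)];t=q[(q[:,2]>.042)&(q[:,2]<.055)]
    print(s[i],len(f),len(t),q.mean(0).round(3))
    for a in (f,t):
        if len(a)>10: print(cv2.minEnclosingCircle(a[:,:2].astype(np.float32)),a.mean(0))
E
```

```text
t 6.57 p [ 0.5113 -0.0015  0.1432] az 5.2 tilt 1.96 F [ 0.5  0.1 -0.1] T [-0.08  0.03 -0.02] g 59.9 j [-0.54  0.1   0.52  1.87 -0.05  1.23  0.09]
rows 2
[[-1.0, 0.1, 1.6], [-5.3, 9.5, 16.3]]
[[-1.0, 0.1, 1.6], [-5.1, 9.3, 16.4]]
[486  16  26  23 346] 47 0 [0.725 0.176 0.017]
((0.727774977684021, 0.1774570643901825), 0.01195882260799408) [0.72687138 0.17401289 0.01024079]
[505 143   7  16  83] 0 0 [0.725 0.065 0.073]
[502 164  10  15 102] 0 0 [0.728 0.047 0.075]
[261 176  30  35 739] 346 258 [ 0.528 -0.008  0.024]
((0.5303613543510437, -0.015154878608882427), 0.021560296416282654) [ 0.52747259 -0.00582659  0.00676867]
((0.528052568435669, -0.011665411293506622), 0.0102382842451334) [ 0.52832008 -0.01141323  0.04785881]
```

View pics/v4.png

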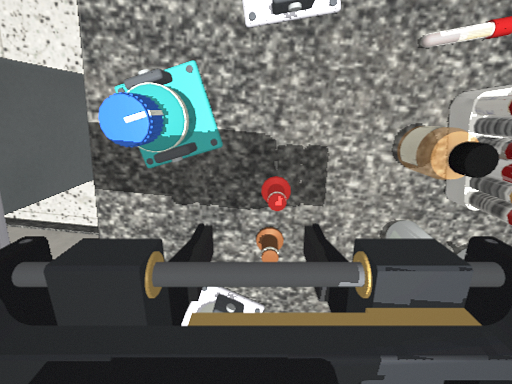

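The wrist view shows the red marker at (276,192), clear of the brown one at (268,242) and the turquoise bottle. Its measured centre is (0.5287, -0.0115). I'll level the tool and centre it.

step_arm --rows '[[[-1,0,1.6],[-5.5,9,12],60],[[-1,0,1.6],[-5.5,9,12],60],[[0,0,0],[0,0,0],60],[[0,0,0],[0,0,0],60]]'

```text
time: 6.95
position: [0.5305, -0.0037, 0.1181]
tool_rot: [2.165, 2.275, 0.003]
ft_force: [-0.2, 0.1, -0.5]
grip_width: 0.69
```

```bash
python3 plan.py 0.5287 -0.0115 0.075 2 25 24
```

```text
t 6.95 p [ 0.5305 -0.0037  0.1181] az 2.8 tilt 0.11 F [-0.2  0.1 -0.5] T [-0.1   0.09 -0.01] g 60.0 j [-0.53  0.14  0.53  1.88 -0.08  1.14  0.08]
rows 2
[[0.1, -0.0, 0.4], [-3.9, -1.1, 21.5]]
[[0.1, -0.0, 0.4], [-3.9, -1.1, 21.5]]
```

step_arm --rows '[[[0,0,0],[-4.5,-1,16],60],[[0,0,0],[-4,-1,16],60],[[0,0,0],[0,0,6],60],[[0,0,0],[0,0,0],60]]'

```text
time: 7.28
position: [0.5299, -0.0065, 0.0815]
tool_rot: [-2.151, -2.29, -0.007]
ft_force: [-0.2, 0.1, 0.3]
grip_width: 0.688
```

```bash
python3 plan.py 0.5287 -0.0115 0.023 2 18 24
```

```text
t 7.28 p [ 0.5299 -0.0065  0.0815] az 3.6 tilt 0.27 F [-0.2  0.1  0.3] T [-0.11  0.09 -0.01] g 59.8 j [-0.51  0.18  0.53  1.92 -0.11  1.07  0.12]
rows 4
[[0.0, -0.0, 0.4], [-1.3, -0.4, 14.6]]
[[0.0, -0.0, 0.4], [-1.3, -0.4, 14.6]]
[[0.0, -0.0, 0.4], [-1.3, -0.4, 14.6]]
[[0.0, -0.0, 0.4], [-1.3, -0.4, 14.6]]
```

step_arm --rows '[[[0,0,0],[-5,-1,4],60],[[0,0,0],[-1.5,0,4],60],[[0,0,0],[0,0,0],60]]'

```text
time: 7.53
position: [0.5303, -0.0114, 0.0748]
tool_rot: [2.146, 2.294, 0.01]
ft_force: [0.4, 0.1, -0.0]
grip_width: 0.691
```

```bash
python3 plan.py 0.5287 -0.0115 0.023 2 18 24
```

```text
t 7.53 p [ 0.5303 -0.0114  0.0748] az 3.8 tilt 0.38 F [ 0.4  0.1 -0. ] T [-0.07  0.06 -0.  ] g 60.1 j [-0.51  0.19  0.53  1.93 -0.11  1.05  0.14]
rows 3
[[0.1, -0.1, 0.6], [-0.1, -0.6, 17.3]]
[[0.1, -0.1, 0.6], [-0.1, -0.6, 17.3]]
[[0.1, -0.1, 0.6], [-0.0, -0.6, 17.3]]
```

step_arm --rows '[[[0,0,0],[-0.5,-0.5,14],60],[[0,0,0],[-0.5,-0.5,14],60],[[0,0,0],[-0.5,-0.5,13],55],[[0,0,0],[0,0,8],50],[[0,0,0],[0,0,0],45],[[0,0,0],[0,0,0],40]]' --grip_force 20

```text
time: 8.03
position: [0.5329, -0.0121, 0.028]
tool_rot: [2.142, 2.292, 0.02]
ft_force: [-0.4, 0.1, -0.3]
grip_width: 0.518
```

```bash
python3 plan.py 0.5287 -0.0115 0.023 2 18 24
```

```text
t 8.03 p [ 0.5329 -0.0121  0.028 ] az 3.9 tilt 0.78 F [-0.4  0.1 -0.3] T [-0.11  0.06  0.07] g 45.1 j [-0.49  0.25  0.52  1.97 -0.16  0.95  0.18]
rows 1
[[0.7, -0.3, 1.9], [0.9, -4.2, 4.9]]
```

step_arm --rows '[[[0.7,-0.3,0],[0.5,-4,4],36],[[0,0,0],[0,0,0],30],[[0,0,0],[0,0,0],30],[[0,0,0],[0,0,0],30]]'

```text
time: 8.37
position: [0.5302, -0.0115, 0.0258]
tool_rot: [2.144, 2.295, 0.003]
ft_force: [-0.1, -0.0, -0.9]
grip_width: 0.359
```

```bash
python3 plan.py 0.5287 -0.0115 0.023 2 18 24;python3 - <<'E'
from h import *
d=grab('top','t5');e=grab('side','s5')
cv2.imwrite('pics/v5.png',cv2.cvtColor(np.hstack([cv2.resize(d['frame'][140:230,210:300],(390,390)),cv2.resize(e['frame'][170:260,200:290],(390,390))]),4))
E
```

```text
t 8.37 p [ 0.5302 -0.0115  0.0258] az 3.9 tilt 0.12 F [-0.1 -0.  -0.9] T [-0.07  0.01 -0.02] g 31.2 j [-0.49  0.26  0.52  1.96 -0.15  0.96  0.17]
rows 1
[[0.1, -0.0, 1.9], [0.1, -1.6, 2.8]]
```

View pics/v5.png

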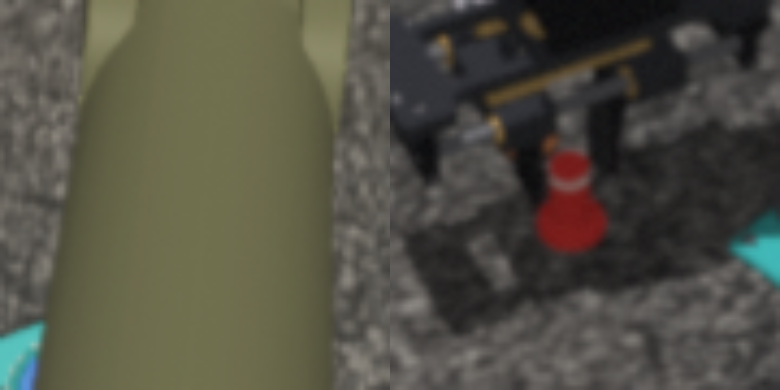

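The side view shows the red marker between the fingers, near (570,170) in the crop. I'll close on it.

step_arm --rows '[[[0,0,0],[0,-1,2.5],12],[[0,0,0],[0,0,0],12],[[0,0,0],[0,0,0],12],[[0,0,0],[0,0,0],12],[[0,0,0],[0,0,0],12],[[0,0,0],[0,0,0],12]]'

```text
time: 8.97
position: [0.5296, -0.0117, 0.0237]
tool_rot: [2.144, 2.294, 0.005]
ft_force: [-0.8, 0.7, -0.1]
grip_width: 0.215
```

```bash
python3 plan.py 0.5287 -0.0115 0.18 2 18 24
```

```text
t 8.97 p [ 0.5296 -0.0117  0.0237] az 3.9 tilt 0.2 F [-0.8  0.7 -0.1] T [-0.1   0.04 -0.05] g 18.7 j [-0.49  0.26  0.52  1.97 -0.16  0.95  0.17]
rows 9
[[0.0, -0.0, 0.2], [0.0, -0.0, -17.4]]
[[0.0, -0.0, 0.2], [0.0, -0.0, -17.4]]
[[0.0, -0.0, 0.2], [0.0, -0.1, -17.4]]
[[0.0, -0.0, 0.2], [0.0, -0.1, -17.4]]
[[0.0, -0.0, 0.2], [0.0, -0.1, -17.4]]
[[0.0, -0.0, 0.2], [0.0, -0.1, -17.4]]
[[0.0, -0.0, 0.2], [0.0, -0.1, -17.4]]
[[0.0, -0.0, 0.2], [0.0, -0.1, -17.4]]
[[0.0, -0.0, 0.2], [0.0, -0.1, -17.4]]
```

step_arm --rows '[[[0,0,0],[0,0,-10],12],[[0,0,0],[0,0,-20],12],[[0,0,0],[0,0,-25],12],[[0,0,0],[0,0,-25],12],[[0,0,0],[0,0,-25],12],[[0,0,0],[0,0,-25],12],[[0,0,0],[0,0,-20],12],[[0,0,0],[0,0,-5],12],[[0,0,0],[0,0,0],12]]'

```text
time: 9.72
position: [0.5268, -0.0132, 0.1883]
tool_rot: [2.148, 2.293, -0.001]
ft_force: [0.3, 0.4, -1.5]
grip_width: 0.217
```

```bash
python3 plan.py 0.5145 0.2167 0.185 25 22 24;python3 - <<'E'
from h import *
e=grab('side','s6')
cv2.imwrite('pics/v6.png',cv2.cvtColor(cv2.resize(e['frame'][130:260,160:290],(500,500)),4))
E
```

```text
t 9.72 p [ 0.5268 -0.0132  0.1883] az 3.7 tilt 0.02 F [ 0.3  0.4 -1.5] T [-0.06  0.08  0.02] g 18.9 j [-0.54  0.07  0.54  1.8  -0.04  1.28  0.07]
rows 11
[[-0.0, 0.0, -1.9], [20.9, 0.2, 0.3]]
[[-0.0, 0.0, -1.9], [20.9, 1.0, 0.3]]
[[-0.0, 0.0, -1.9], [20.9, 1.7, 0.3]]
[[-0.0, 0.0, -1.9], [20.8, 2.4, 0.3]]
[[-0.0, 0.0, -1.9], [20.7, 3.1, 0.3]]
[[-0.0, 0.0, -1.9], [20.6, 3.8, 0.3]]
[[-0.0, 0.0, -1.9], [20.5, 4.5, 0.3]]
[[-0.0, 0.0, -1.9], [20.3, 5.1, 0.3]]
[[-0.0, 0.0, -1.9], [20.1, 5.8, 0.3]]
[[-0.0, 0.0, -1.9], [19.9, 6.5, 0.3]]
[[-0.0, 0.0, -1.9], [19.7, 7.2, 0.3]]
```

View pics/v6.png

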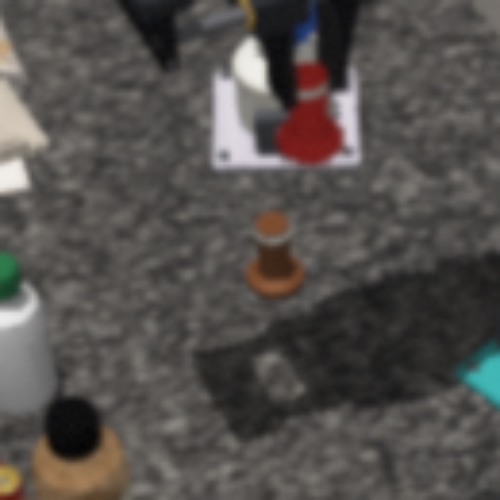

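The marker is held upright in the air at crop (312,110), and the brown look-alike is still standing. I'll carry it to cap A.

step_arm --rows '[[[0,0,-1.9],[12,0,0],12],[[0,0,-1.9],[20,1,0],12],[[0,0,-1.9],[22,1.5,0],12],[[0,0,-1.9],[22,2.5,0],12],[[0,0,-1.9],[22,3,0],12],[[0,0,-1.9],[22,4,0],12],[[0,0,-1.9],[22,4.5,0],12],[[0,0,-1.9],[22,5,0],12],[[0,0,-1.9],[20,6,0],12],[[0,0,-1.9],[15,5,0],12],[[0,0,-1.9],[8,3,0],12],[[0,0,0],[0,0,0],12]]'

```text
time: 10.77
position: [0.5023, 0.2272, 0.1792]
tool_rot: [-1.622, -2.678, 0.014]
ft_force: [-0.0, 0.6, -1.9]
grip_width: 0.22
```

step_arm --rows '[[[0,0,0],[0,0,0],12]]'

```text
time: 10.85
position: [0.5023, 0.2272, 0.179]
tool_rot: [-1.621, -2.679, 0.015]
ft_force: [0.6, -0.1, -1.3]
grip_width: 0.214
```

```bash
python3 plan.py 0.5145 0.2167 0.16 25 12 24
```

```text
t 10.85 p [0.5023 0.2272 0.179 ] az 27.6 tilt 0.81 F [ 0.6 -0.1 -1.3] T [-0.1  -0.01  0.04] g 18.6 j [-0.76  0.14  0.32  1.74 -0.05  1.28  0.05]
rows 3
[[-0.3, -0.1, 0.9], [-5.0, 2.0, 6.3]]
[[-0.3, -0.1, 0.9], [-5.0, 2.1, 6.3]]
[[-0.3, -0.1, 0.9], [-4.9, 2.1, 6.3]]
```

step_arm --rows '[[[-0.3,-0.1,0],[-5,2,5],12],[[-0.3,-0.1,0],[-5,2,5],12],[[-0.3,-0.1,0],[-5,2,5],12],[[0,0,0],[0,0,0],12],[[0,0,0],[0,0,0],12]]'

```text
time: 11.27
position: [0.5177, 0.2087, 0.1623]
tool_rot: [1.637, 2.675, 0.0]
ft_force: [0.3, 0.1, -0.5]
grip_width: 0.218
```

```bash
python3 plan.py 0.5145 0.2167 0.134 27 12 24;python3 - <<'E'
from h import *
e=grab('side','s7');w=grab('wrist','w7')
cv2.imwrite('pics/v7.png',cv2.cvtColor(np.hstack([cv2.resize(e['frame'][210:340,230:360],(390,390)),cv2.resize(w['frame'],(390,390))]),4))
E
```

```text
t 11.27 p [0.5177 0.2087 0.1623] az 27.1 tilt 0.32 F [ 0.3  0.1 -0.5] T [-0.02  0.05 -0.05] g 19.0 j [-0.74  0.15  0.34  1.76 -0.05  1.23  0.08]
rows 3
[[0.1, 0.1, 0.0], [2.9, 0.2, 9.4]]
[[0.1, 0.1, 0.0], [2.9, 0.3, 9.4]]
[[0.1, 0.1, 0.0], [2.9, 0.3, 9.4]]
```

View pics/v7.png

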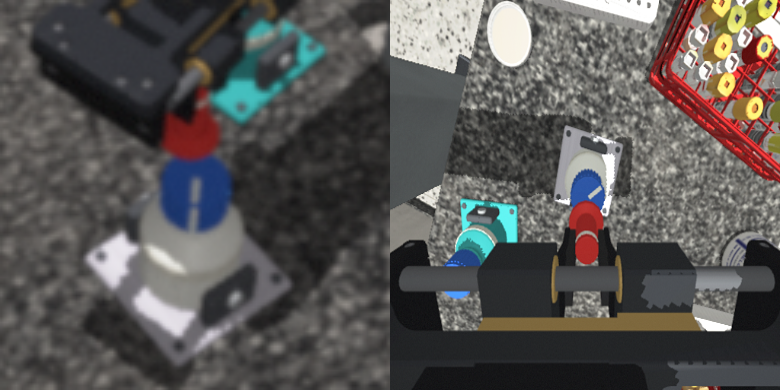

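The marker is held upright just above the cap: foot at (190,140) and cap at (195,190) in the left view. I'll correct about 9 mm laterally, then lower.

step_arm --rows '[[[0,0,0],[4.5,0.5,3],12],[[0,0,0],[4,0.5,3],12],[[0,0,0],[0,0,0],12],[[0,0,0],[0,0,0],12]]'

```text
time: 11.7
position: [0.5143, 0.2185, 0.1564]
tool_rot: [1.636, 2.675, 0.002]
ft_force: [0.8, -0.5, 0.7]
grip_width: 0.218
```

```bash
python3 plan.py 0.5145 0.2167 0.134 27 12 24
```

```text
t 11.7 p [0.5143 0.2185 0.1564] az 27.1 tilt 0.32 F [ 0.8 -0.5  0.7] T [-0.09  0.   -0.03] g 19.0 j [-0.75  0.16  0.33  1.77 -0.05  1.22  0.07]
rows 2
[[0.1, 0.1, 0.0], [-0.8, -0.4, 11.2]]
[[0.1, 0.1, 0.0], [-0.8, -0.3, 11.2]]
```

step_arm --rows '[[[0,0,0],[-1,0,7],12],[[0,0,0],[0,-0.5,7],12],[[0,0,0],[0,-0.5,5],12],[[0,0,0],[0,0,2],12],[[0,0,0],[0,0,0],12],[[0,0,0],[0,0,0],12]]'

```text
time: 12.2
position: [0.5132, 0.2175, 0.1324]
tool_rot: [1.635, 2.677, 0.001]
ft_force: [0.4, -0.3, -0.7]
grip_width: 0.214
```

```bash
python3 plan.py 0.5145 0.2167 0.132 27 12 24
```

```text
t 12.2 p [0.5132 0.2175 0.1324] az 27.2 tilt 0.28 F [ 0.4 -0.3 -0.7] T [-0.03 -0.    0.02] g 18.6 j [-0.75  0.17  0.33  1.8  -0.06  1.18  0.07]
rows 1
[[0.2, 0.2, 0.2], [-1.3, 0.8, 0.4]]
```

step_arm --rows '[[[0,0,0],[0,0,0.8],12],[[0,0,0],[0,0,0.3],12]]'

```text
time: 12.37
position: [0.5134, 0.2174, 0.1317]
tool_rot: [1.635, 2.677, 0.001]
ft_force: [-0.9, -0.4, 1.9]
grip_width: 0.223
```

```bash
python3 plan.py 0.5145 0.2167 0.132 27 12 24
```

```text
t 12.37 p [0.5134 0.2174 0.1317] az 27.2 tilt 0.29 F [-0.9 -0.4  1.9] T [-0.18  0.22 -0.04] g 19.4 j [-0.75  0.18  0.33  1.8  -0.06  1.17  0.07]
rows 1
[[0.2, 0.2, 0.2], [-1.1, 0.7, -0.3]]
```

Contact shows as +1.9 N, at the expected height. I'll release and rise straight up once the fingers clear the stem.

step_arm --rows '[[[0,0,0],[0,0,0],50],[[0,0,0],[0,0,0],50],[[0,0,0],[0,0,0],50],[[0,0,0],[0,0,0],50],[[0,0,0],[0,0,0],50],[[0,0,0],[0,0,-5],50],[[0,0,0],[0,0,-15],50],[[0,0,0],[0,0,-20],50],[[0,0,0],[0,0,-20],50],[[0,0,0],[0,0,-20],50],[[0,0,0],[0,0,-5],50],[[0,0,0],[0,0,0],50]]'

```text
time: 13.37
position: [0.5129, 0.2174, 0.2217]
tool_rot: [1.635, 2.676, 0.001]
ft_force: [-0.2, -0.4, 0.1]
grip_width: 0.575
```

```bash
python3 plan.py 0.5145 0.2167 0.26 27 30 24;python3 - <<'E'
from meas import *
e=grab('side','s8');w=grab('wrist','w8')
cv2.imwrite('pics/v8.png',cv2.cvtColor(np.hstack([cv2.resize(e['frame'][210:340,230:360],(390,390)),cv2.resize(w['frame'],(390,390))]),4))
P=cloud(w);m=comp(w,[(0,120,60),(172,120,60)],[(8,255,255),(180,255,255)],(256,200),60)
q=P[m>0]
for lo,hi in((.106,.118),(.15,.162)):
    a=q[(q[:,2]>lo)&(q[:,2]<hi)]
    if len(a)>10: print(len(a),cv2.minEnclosingCircle(a[:,:2].astype(np.float32)),a.mean(0))
E
```

```text
t 13.37 p [0.5129 0.2174 0.2217] az 27.2 tilt 0.31 F [-0.2 -0.4  0.1] T [-0.08 -0.02  0.02] g 50.0 j [-0.76  0.11  0.33  1.68 -0.03  1.35  0.05]
rows 2
[[0.1, 0.1, 0.1], [-0.8, 0.6, -19.1]]
[[0.1, 0.1, 0.1], [-0.7, 0.6, -19.1]]
386 ((0.5132863521575928, 0.21644844114780426), 0.018289972096681595) [0.51005486 0.22219052 0.11487116]
317 ((0.5123693346977234, 0.21667420864105225), 0.010121447034180164) [0.51240921 0.21713122 0.15589768]
```

View pics/v8.png

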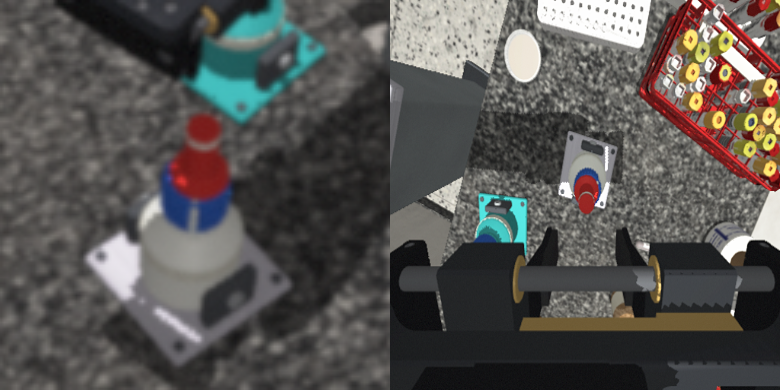

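The marker stands upright at (200,150) in the left view. Its foot is at (0.5133, 0.2164) and its stem top at (0.5124, 0.2167), about 1.5 mm off the cap axis. The stripe is still turned and the gripper is clear.

```bash
python3 -c "
from bench import order
print(order.close_job())"
```

```text
the job is handed in; nothing more can be done
None
```

The red marker is standing upright on the loose cap, and I handed the job in at about 13.5 s; the hand-in reports no verdict.

- **Loose cap:** I called the left white bottle "cap A", at about (0.515, 0.217). I gripped its cap at 25 N and twisted it anticlockwise. It turned with the fingers against about 0.15 N m. Its stripe moved from 10° to 54° in world azimuth, so it is the loose one. I did not test the other bottle.
- **Marker:** I picked up the red marker and lowered it onto the cap. Contact showed as 1.9 N at the expected height. I then released it and lifted the gripper about 90 mm straight up.
- **Last checks:** The marker's foot was at (0.513, 0.216), about 1.5 mm from the cap axis. The stem top was about 1 mm to the side of that, so the lean is roughly 1°. The force reading was near zero.

The cap's turn was measured right after the twist. After placing the marker I checked the stripe only by eye, and it looked unchanged. No check failed. The one disagreement was that camera positions differed by 1–3 mm between views, so I used the averaged values.

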